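# Move the sample pot from the stand's deck to its drip tray

### The arm

A 6-joint arm with a two-finger parallel gripper is mounted at the origin on a cart in front of the work surface, level with it; the furniture and walls round the work are solid. World frame = base frame: x ahead of the robot, y to its left, z up, the work surface at z = 0. Lengths are in m, angles in degrees, forces in N, time in s.
With the tool pointing down it reaches from about 0.35 to 0.775 m from the base axis. Payload 7.3 kg.
Tool frame: the origin (TCP) lies on the front face of the gripper's body, between the roots of the fingers; the fingertips stand 66 mm ahead of it and the grasp point (between the pads) lies 47 mm ahead of it (r.finger_overhang is the z of the fingertips in the tool frame, in m); z points along the fingers, y is the line along which they close (so a half turn about z gives the same grasp; the last joint's range is limited). The gripper opens to 92 mm and grips with 3 to 60 N. Pads are 19 mm wide; open, the fingers measure 130 mm over their backs; the gripper's body (75 mm by 190 mm) begins 47 mm behind the grasp point.
Start: joints at [59.072, 19.595, 87.324, -0, 73.075, -8.365], TCP at [0.201, 0.485, 0.292] pointing down, gripper open.
Joint ranges: [-145.02, 145.02], [-44.19, 115.74], [2.07, 154.8], [-57.11, 237.11], [16.16, 152.29], [-177.93, 177.93]. Speed limits (degrees/s): [147.25, 147.25, 180, 180, 180, 180].

### API

Orientations are given as [roll, pitch, yaw] about the fixed x, y, z axes, in that order (R = Rz(yaw) Ry(pitch) Rx(roll)).
In Python, from cell import r, cams, sign_off gives the robot as it stands.
- The arm moves only by the tool play_rows, never from a script. Its argument "motion" is a list of rows, each a list of 3 entries, a list of its own where there are three numbers: the shift along the world's x, y, z in m, then the turn, a rotation vector about the world's x, y, z in degrees, then the closure in counts, from 0 (fully open) to 255 (shut). A call has 1 to 8 rows; each row shifts and turns the commanded pose from where the row before left it; what a row does not reach is not made up. A row lasts 1/8 s, in which the tool goes at most 62.5 mm and 10.7 degrees, less where a joint would pass 70% of its speed; a pose out of reach is approached as far as the arm can. A call is refused whole if a number of a shift passes 0.0625 or a number of a turn 10.7, either way. A call with a gripper value outside its range is refused whole. The fingers move at their own pace and stop on an object; the grip force is fixed at half the most. Time passes only in rows, so rows that do not move let the fingers close. It gives the time, the measured TCP pose, the force, the opening and the grip force at its end, in the units of the state.
- r.sense(): the state, without advancing time (a new reading comes with each control period).
- cams.camera(name): name is "side" or "top" or "wrist"; returns (picture, depth): 480x640x3 uint8, red, green, blue; 480x640 float32, m along the optical axis (not along the pixel's ray), 0 where there is no reading.
- cams.camera_info(name): a dict with "vfov" (degrees; the focal length in pixels is half the picture's height over the tangent of half this angle, whatever the lens; pixels are square), "cx", "cy" (the principal point, pixels), "camera_from_world" (4x4, takes a point from world to camera coordinates); the wrist camera has in their place "mount" (4x4, takes a point from camera to tool coordinates, whose origin is the TCP and whose axes are the flange's). Camera axes: x right, y down, z forward; pixel columns grow to the right and rows downward; lengths in m; the calibration is good to about 2 mm. A picture is of the moment at which its call begins: read the wrist's pose just before it. camera_info takes no time and is no camera call.
- sign_off(): hands the job in; it is judged then, once.
The state is a dict: "time_s": time; "joint_positions": joint angles; "joint_vel": joint speeds; "joint_efforts": joint torques, N m; "ee_pos": TCP position; "orientation": TCP orientation; "force": force on the tool from outside, world axes, zero at the start; "ft_torque": the same for the moment, N m; "gripper_width": finger opening in m; "grasp_force": force on a finger pad.
Only numpy, scipy, OpenCV 4.12 (cv2) and the standard library are available. Lean on these libraries where they do the work, as an engineer would, in place of code of your own. Each camera call takes 0.05 s, during which the arm holds its last target. There are 200 camera calls.

### The job

Lift the lidded aluminium pot straight up off the top deck of the blue two-tier stand by the strap on its lid, and set it down upright on the worktop in front of the stand, letting go of it. Then take it by its side handle, lift it over the lip of the drip tray beneath the deck and leave it standing flat in the middle of the tray with the handle sticking out at the open front. Never drop or tip the pot, and do not disturb the small vial and the glass beaker near the stand.

Things in the scene. Friction and masses are not known exactly. Their poses are not given: they have to be found in the camera images.
- stand: Fixed two-tier stand, blue deck. Origin: centre of its footprint, on the worktop; z up; open front faces its own -x, roughly to the robot. Deck 74 mm (x) by 144 (y), underside at 147 mm height, top at 155, flat and without edges. Four 10 mm round posts at x = +-29, y = +-64 mm. Drip tray below the deck.
- handle_guard (a point): Middle, at the top edges, of two blue upright plates at the stand's own -y end (y -56 to -122 mm, 215 mm high). The pot's side handle starts between them (gap 25 mm, handle 14 wide), where fingers do not fit; it comes out straight up, 60 mm to clear.
- tray_centre (a point): Middle of the drip tray's floor on the worktop under the deck, straight above the stand's origin; axes as the stand's. Inside 98 mm (x) by 110 mm (y), floor 3 mm thick, lip all round 4 mm thick and 7 mm high above the worktop.
- pot: Closed aluminium pot, 0.13 to 0.21 kg, 83 mm across at the lid, 80 mm at the body and 64 mm at its foot, 75 mm high to the lid's top and 107 mm with the strap. Origin: centre of its underside; its own z up. Its side handle points along its own -x; at the start it stands on the deck with the handle towards the stand's own -y.
- pot_base (a point): The centre of the pot's underside (the pot's origin).
- pot_strap (a point): The middle of the black strap bar over the lid, 103 mm above the underside: 70 mm long along the pot's own x, 12 mm wide (y), 8 mm high, on two posts at its ends (free length 58 mm) with 24 mm of free height below it.
- pot_handle (a point): The grip point on the black flat side handle, 92 mm from the pot's axis towards its own -x, 52 mm above the underside. The black grip is 68 mm long, from 56 to 124 mm from the axis, 14 mm wide (pot's y) and 16 mm high (z).
- milk_analyser: Obstacle: fixed beige analyser right of the stand, between it and where the arm starts. Origin: centre of its underside; 399 mm (x) by 236 mm (y), its front slopes up from about 100 mm height to 305 mm at the back. Pass in front of it or above it.
- vial_mid (a point): Bystander: small sample vial with white cap, 23 mm across, 56 mm high; point at its centre.
- beaker_mid (a point): Bystander: clear glass beaker, 55 mm across, 70 mm high; point at its centre.

How it is judged:
By the outcome, as a careful person would: the job done as asked, in the order asked, and still so for the second after the job is handed in, with the robot touching nothing.
It also fails if it takes over 58 s, if anything falls off the work surface, if the arm or the gripper's body presses on something with over 40 N, if the wrist force passes 120 N, or if a joint passes its speed limit or range.

## Working session

There is one attempt and no reset: what is moved stays moved. The work goes in short steps, Python scripts to look and compute and a tool call to move; the robot and the scene stay as the last step left them, time stands still between calls to the robot, and variables do not carry over. Pictures are saved under pics/ and viewed, at most 10 in all, crops included, and the job is handed in when it is done.

Besides the shell and the picture viewer there is one more tool, called after "Request:" as name(argument=value, ...), one argument or row to a line, values as JSON. play_rows: Moves the arm, as the interface text tells. Its arguments: {"type":"object","properties":{"motion":{"type":"array"}},"required":["motion"]}

```bash
ls; mkdir -p pics
python3 - <<'E'
from cell import r,cams
import cv2,numpy as np
s=r.sense();print({k:np.round(v,3).tolist() for k,v in s.items()})
for n in ("side","top"):
    i=cams.camera_info(n);p,d=cams.camera(n);np.savez(f"pics/{n}0.npz",p=p,d=d)
    print(n,i["vfov"],i["cx"],i["cy"],np.round(i["camera_from_world"],4).tolist())
    cv2.imwrite(f"pics/{n}0.png",p[:,:,::-1])
E
```

```text
pics
{'time_s': 0.0, 'joint_positions': [59.073, 19.636, 87.375, 0.0, 73.074, -8.365], 'joint_vel': [0.026, 0.026, -0.028, -0.04, 0.009, 0.086], 'joint_efforts': [0.0, -43.125, -24.422, 0.072, 0.056, -0.0], 'ee_pos': [0.201, 0.485, 0.292], 'orientation': [-179.915, -0.012, 157.437], 'force': [-0.113, 0.519, 0.471], 'ft_torque': [-0.022, -0.031, 0.013], 'grasp_force': 0.0, 'gripper_width': 0.092}
side 45.10997832159407 322.1326844927509 232.8487886863286 [[-0.9917, 0.1281, -0.0065, 0.6328], [0.068, 0.4822, -0.8734, 0.0764], [-0.1088, -0.8667, -0.4869, 1.1987], [0.0, 0.0, 0.0, 1.0]]
top 50.933651411102545 326.8985322185508 240.6865208040281 [[0.0124, -0.9998, 0.0144, 0.0795], [-0.9885, -0.0144, -0.1508, 0.6676], [0.151, -0.0124, -0.9885, 0.9233], [0.0, 0.0, 0.0, 1.0]]
```

View pics/side0.png

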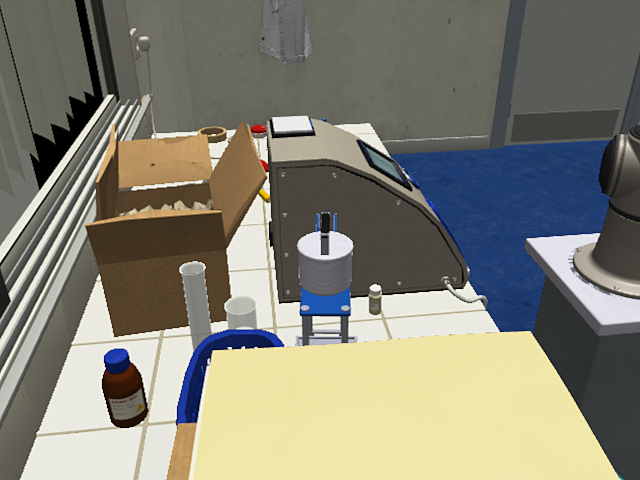

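View pics/top0.png

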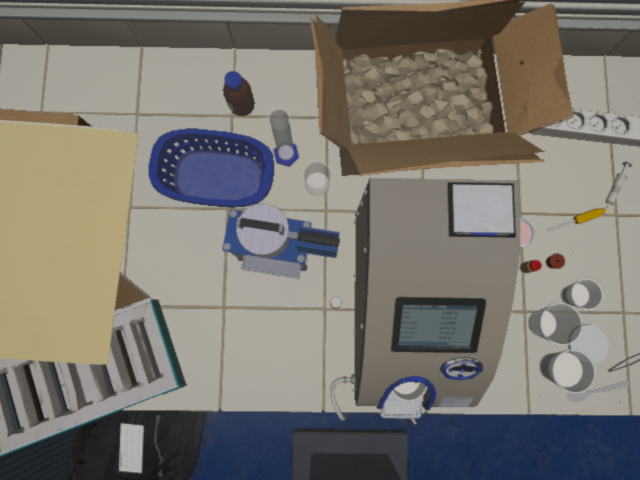

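Side: pot at about (326,262) on the blue deck (325,303), vial (375,299), beaker (241,312), yellow board in the foreground. Top: lid (262,230) with the strap (262,226), handle and guard (318,240), tray front edge (272,268), vial (336,301), beaker (317,180), basket (212,170), yellow board on the left.

```bash
cat > h.py <<'E'
import numpy as np,cv2
from cell import cams
def info(n):
    i=cams.camera_info(n);return 240/np.tan(np.radians(i["vfov"]/2)),i["cx"],i["cy"],np.array(i["camera_from_world"])
def cloud(n,d):
    f,cx,cy,T=info(n);v,u=np.mgrid[:480,:640]
    c=np.stack([(u-cx)/f*d,(v-cy)/f*d,d],-1);return (c-T[:3,3])@T[:3,:3]
def ray(n,u,v,z):
    f,cx,cy,T=info(n);o=-T[:3,:3].T@T[:3,3];k=T[:3,:3].T@np.array([(u-cx)/f,(v-cy)/f,1])
    return o+k*(z-o[2])/k[2]
def proj(n,p):
    f,cx,cy,T=info(n);c=T[:3,:3]@np.asarray(p)+T[:3,3];return f*c[0]/c[2]+cx,f*c[1]/c[2]+cy
E
python3 - <<'E'
from h import *
a=np.load("pics/top0.npz");p,d=a["p"],a["d"];P=cloud("top",d);hsv=cv2.cvtColor(p,cv2.COLOR_RGB2HSV)
def st(nm,m):
    m=m&(d>0);q=P[m];print(nm,m.sum(),np.round(np.median(q,0),4),np.round(np.percentile(q,[2,98],0),4).tolist())
def box(u0,v0,u1,v1):
    m=np.zeros(d.shape,bool);m[v0:v1,u0:u1]=1;return m
z=P[...,2];blue=(hsv[...,0]>100)&(hsv[...,0]<125)&(hsv[...,1]>130)
b=box(215,190,345,290)
st("lid",b&(abs(z-.230)<.008)&~blue); 
m=b&(abs(z-.230)<.009)&~blue&(np.abs(np.arange(640)[None]-262)<32)
c=max(cv2.findContours(m.astype(np.uint8),0,1)[0],key=cv2.contourArea);(u,v),rad=cv2.minEnclosingCircle(c);print("lid",u,v,rad,ray("top",u,v,.230))
dark=hsv[...,2]<80
m=b&(abs(z-.259)<.012)&dark; st("strap",m)
q=P[m][:,:2];w=np.linalg.svd(q-q.mean(0))[2] if len(q) else 0;print("strap dir",w[0] if len(q) else 0)
m=b&blue&(abs(z-.215)<.006);st("guard",m); q=P[m][:,:2];print(cv2.minAreaRect(q.astype(np.float32)))
m=b&blue&(abs(z-.155)<.006);st("deck",m);q=P[m][:,:2];print(cv2.minAreaRect(q.astype(np.float32)))
m=b&dark&(abs(z-.215)<.012)&box(290,220,345,260);st("handle",m)
m=box(235,252,310,285)&(z<.012)&(z>.0);st("trayfront",m)
st("vial",box(327,293,345,310)&(z>.045)&(z<.07));st("beaker",box(300,160,335,200)&(z>.03)&(z<.09))
st("basket",box(145,125,280,212)&(z>.02)&blue);st("yellow",box(0,130,140,350)&(hsv[...,0]>18)&(hsv[...,0]<35)&(z>.08))
st("analyser",box(350,180,520,410)&(z>.03));st("cylinder",box(268,105,300,168)&(z>.02));st("green",box(0,300,185,450)&(z>.02))
s=np.load("pics/side0.npz");P2=cloud("side",s["d"])
for n,u,v in(("pot",326,270),("deck",325,303),("vial",375,290),("beakertop",241,300),("basket",240,335),("yellow",400,345),("y2",210,360),("y3",530,340)):print(n,P2[v,u].round(3))
for u,v in((130,130),(115,350),(10,230),(60,115),(150,310),(175,380)):print(u,v,P[v,u].round(3))
E
```

```text
lid 1702 [0.6512 0.1933 0.2287] [[0.6202, 0.1569, 0.2247], [0.6954, 0.2295, 0.2319]]
lid 261.6551818847656 228.4224090576172 26.104734420776367 [0.65704419 0.19361031 0.23      ]
strap 270 [0.6573 0.1939 0.2624] [[0.65, 0.1666, 0.2597], [0.6647, 0.2213, 0.2649]]
strap dir [-0.1381669  -0.99040896]
guard 129 [0.6324 0.1094 0.2152] [[0.6255, 0.0775, 0.2127], [0.6638, 0.1382, 0.2178]]
((0.6444265842437744, 0.10654695332050323), (0.06353127956390381, 0.03210045397281647), 81.32170867919922)
deck 883 [0.6439 0.1597 0.1554] [[0.6178, 0.0854, 0.1519], [0.6885, 0.2614, 0.1586]]
((0.6527988314628601, 0.1684992015361786), (0.1918765753507614, 0.07077199965715408), 81.39908599853516)
handle 404 [0.6441 0.1048 0.2148] [[0.6292, 0.0741, 0.2041], [0.6571, 0.1354, 0.2177]]
trayfront 1510 [0.6129 0.2016 0.0028] [[0.585, 0.1253, 0.0002], [0.639, 0.2683, 0.009]]
vial 98 [0.5508 0.0718 0.056 ] [[0.5415, 0.0624, 0.0514], [0.5602, 0.0813, 0.0585]]
beaker 378 [0.8041 0.111  0.0591] [[0.7676, 0.0851, 0.031], [0.8186, 0.1364, 0.072]]
basket 2232 [0.7962 0.3087 0.0854] [[0.7282, 0.1982, 0.0452], [0.8701, 0.4235, 0.0893]]
yellow 27174 [0.6457 0.5061 0.2258] [[0.474, 0.4145, 0.2194], [0.8092, 0.6048, 0.2296]]
analyser 34428 [ 0.5676 -0.0711  0.2635] [[0.3796, -0.1832, 0.0636], [0.7157, 0.0338, 0.3058]]
cylinder 982 [0.8448 0.1772 0.1366] [[0.8072, 0.1598, 0.0277], [0.8721, 0.2026, 0.1918]]
green 20216 [0.4328 0.5099 0.0427] [[0.2977, 0.3823, 0.0214], [0.5392, 0.6814, 0.2289]]
pot [0.661 0.231 0.205]
deck [0.664 0.241 0.155]
vial [0.551 0.077 0.054]
beakertop [0.792 0.082 0.06 ]
basket [0.792 0.211 0.086]
yellow [0.602 0.425 0.223]
y2 [0.84  0.227 0.055]
y3 [0.453 0.437 0.223]
130 130 [0.902 0.502 0.001]
115 350 [0.454 0.487 0.031]
10 230 [0.65  0.589 0.224]
60 115 [0.844 0.532 0.218]
150 310 [0.53  0.421 0.046]
175 380 [0.402 0.366 0.048]
```

Request:
play_rows(
  motion=[
    [[0.04, -0.026, 0.011], [0, 0, -7], 0],
    [[0.04, -0.026, 0.011], [0, 0, -7], 0],
    [[0.04, -0.026, 0.011], [0, 0, -7], 0],
    [[0.04, -0.026, 0.011], [0, 0, -7], 0],
    [[0.04, -0.026, 0.011], [0, 0, -7], 0],
    [[0.04, -0.026, 0.011], [0, 0, -7], 0],
    [[0.04, -0.026, 0.011], [0, 0, -7], 0],
    [[0.04, -0.026, 0.011], [0, 0, -7], 0],
  ],
)

```text
time_s: 1.1
ee_pos: [0.5225, 0.2758, 0.3802]
orientation: [-180.0, -0.0, 101.2]
force: [0.8, 0.0, -0.8]
gripper_width: 0.0915
grasp_force: 0.0
```

Request:
play_rows(
  motion=[
    [[0.0224, -0.0137, 0], [0, 0, -3.3], 0],
    [[0.0224, -0.0137, 0], [0, 0, -3.3], 0],
    [[0.0224, -0.0137, 0], [0, 0, -3.3], 0],
    [[0.0224, -0.0137, 0], [0, 0, -3.3], 0],
    [[0.0224, -0.0137, 0], [0, 0, -3.3], 0],
    [[0.0224, -0.0137, 0], [0, 0, -3.2], 0],
    [[0, 0, 0], [0, 0, 0], 0],
  ],
)

```text
time_s: 1.98
ee_pos: [0.6569, 0.1934, 0.3785]
orientation: [-179.9, 0.1, 81.6]
force: [-0.4, 0.6, 0.3]
gripper_width: 0.0917
grasp_force: 0.0
```

```bash
cat >> h.py <<'E'
from scipy.spatial.transform import Rotation as Ro
def wcloud(r,name):
    s=r.sense();p,d=cams.camera("wrist");i=cams.camera_info("wrist")
    f=240/np.tan(np.radians(i["vfov"]/2));v,u=np.mgrid[:480,:640]
    c=np.stack([(u-i["cx"])/f*d,(v-i["cy"])/f*d,d],-1);M=np.array(i["mount"])
    t=c@M[:3,:3].T+M[:3,3];R=Ro.from_euler("xyz",s["orientation"],degrees=True).as_matrix()
    cv2.imwrite(f"pics/{name}.png",p[:,:,::-1]);return p,d,t@R.T+np.array(s["ee_pos"]),s,M
E
python3 - <<'E'
from h import *
from cell import r
p,d,P,s,M=wcloud(r,"w1");print(M.round(3).tolist(),s["ee_pos"],s["orientation"])
hsv=cv2.cvtColor(p,cv2.COLOR_RGB2HSV);z=P[...,2];ok=d>0
near=np.linalg.norm(P[...,:2]-[.657,.193],axis=-1)<.06
m=ok&near&(hsv[...,2]<90)&(abs(z-.262)<.007);q=P[m]
print("strap",m.sum(),np.median(q,0),cv2.minAreaRect(q[:,:2].astype(np.float32)))
m=ok&near&(abs(z-.230)<.006);q=P[m];print("lid",m.sum(),q.min(0),q.max(0),np.median(z[m]))
E
```

```text
[[-0.0, -0.955, -0.298, 0.081], [1.0, -0.0, -0.001, -0.001], [0.001, -0.298, 0.955, -0.092], [0.0, 0.0, 0.0, 1.0]] [0.65686492 0.19335212 0.378535  ] [-1.79894270e+02  5.22410730e-02  8.16212795e+01]
strap 1890 [0.6567966  0.19373777 0.26109927] ((0.6569162607192993, 0.19289302825927734), (0.06891132146120071, 0.011407819576561451), 81.33368682861328)
lid 8315 [0.61567342 0.1512923  0.22401201] [0.69737761 0.23316018 0.23555774] 0.2276379092199278
```

View pics/w1.png

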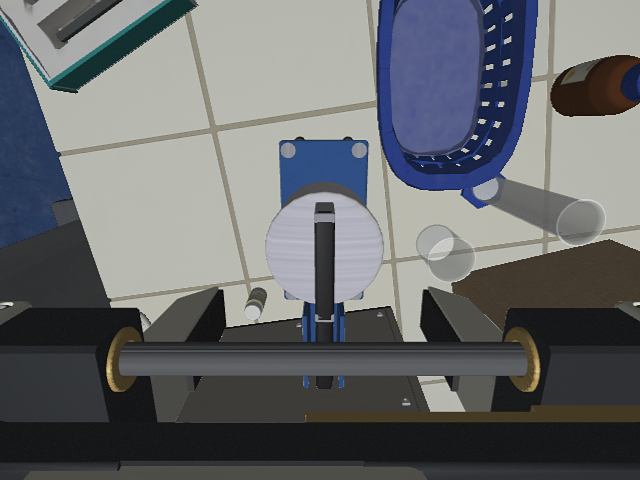

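Wrist view: strap vertical at (324,258), centred between the fingers (225 and 425), handle in the guard at (324,350). Measurements agree within 1 mm; descend 72 mm.

Request:
play_rows(
  motion=[
    [[0, 0, -0.015], [0, 0, 0], 0],
    [[0, 0, -0.019], [0, 0, 0], 0],
    [[0, 0, -0.019], [0, 0, 0], 0],
    [[0, 0, -0.013], [0, 0, 0], 0],
    [[0, 0, -0.006], [0, 0, 0], 0],
    [[0, 0, 0], [0, 0, 0], 0],
    [[0, 0, 0], [0, 0, 0], 150],
    [[0, 0, 0], [0, 0, 0], 255],
  ],
)

```text
time_s: 3.02
ee_pos: [0.656, 0.1946, 0.3089]
orientation: [179.9, -0.0, 81.7]
force: [0.1, -0.3, 0.2]
gripper_width: 0.076
grasp_force: 0.0
```

Request:
play_rows(
  motion=[
    [[0, 0, 0], [0, 0, 0], 255],
    [[0, 0, 0], [0, 0, 0], 255],
    [[0, 0, 0], [0, 0, 0], 255],
    [[0, 0, 0], [0, 0, 0], 255],
    [[0, 0, 0], [0, 0, 0], 255],
  ],
)

```text
time_s: 3.65
ee_pos: [0.6558, 0.1946, 0.3082]
orientation: [180.0, 0.0, 81.7]
force: [0.4, -0.5, -0.1]
gripper_width: 0.0263
grasp_force: 0.0
```

Request:
play_rows(
  motion=[
    [[0.0008, -0.001, -0.002], [0, 0, 0], 255],
    [[0, 0, 0], [0, 0, 0], 255],
    [[0, 0, 0], [0, 0, 0], 255],
    [[0, 0, 0], [0, 0, 0], 255],
    [[0, 0, 0], [0, 0, 0], 255],
  ],
)

```text
time_s: 4.28
ee_pos: [0.6566, 0.1936, 0.3061]
orientation: [-180.0, 0.0, 81.7]
force: [-0.4, -0.4, -1.7]
gripper_width: 0.0117
grasp_force: 30.0
```

Gripped (11.7 mm, 30 N). Lift straight up 85 mm.

Request:
play_rows(
  motion=[
    [[0, 0, 0.004], [0, 0, 0], 255],
    [[0, 0, 0.01], [0, 0, 0], 255],
    [[0, 0, 0.014], [0, 0, 0], 255],
    [[0, 0, 0.016], [0, 0, 0], 255],
    [[0, 0, 0.016], [0, 0, 0], 255],
    [[0, 0, 0.014], [0, 0, 0], 255],
    [[0, 0, 0.008], [0, 0, 0], 255],
    [[0, 0, 0.003], [0, 0, 0], 255],
  ],
)

```text
time_s: 5.28
ee_pos: [0.6567, 0.1936, 0.3918]
orientation: [180.0, -0.0, 81.7]
force: [0.2, 1.0, -2.8]
gripper_width: 0.0114
grasp_force: 30.0
```

Request:
play_rows(
  motion=[
    [[-0.008, 0.001, 0], [0, 0, -1], 255],
    [[-0.014, 0.002, 0], [0, 0, -3], 255],
    [[-0.016, 0.002, 0], [0, 0, -6], 255],
    [[-0.016, 0.002, 0], [0, 0, -7.5], 255],
    [[-0.016, 0.002, 0], [0, 0, -7.5], 255],
    [[-0.016, 0.002, 0], [0, 0, -7.5], 255],
    [[-0.016, 0.003, 0], [0, 0, -7.5], 255],
    [[-0.016, 0.003, 0], [0, 0, -7.5], 255],
  ],
)

```text
time_s: 6.28
ee_pos: [0.5373, 0.2107, 0.3907]
orientation: [-180.0, 0.1, 34.0]
force: [0.1, -0.0, -1.3]
gripper_width: 0.0117
grasp_force: 30.0
```

Request:
play_rows(
  motion=[
    [[-0.014, 0.003, -0.01], [0, 0, -7.5], 255],
    [[-0.01, 0.002, -0.02], [0, 0, -7.5], 255],
    [[-0.006, 0, -0.03], [0, 0, -7.5], 255],
    [[0, 0, -0.03], [0, 0, -7.5], 255],
    [[0, 0, -0.03], [0, 0, -7.5], 255],
    [[0, 0, -0.03], [0, 0, -4], 255],
    [[0, 0, -0.025], [0, 0, -1.3], 255],
    [[0, 0, -0.015], [0, 0, 0], 255],
  ],
)

```text
time_s: 7.28
ee_pos: [0.5075, 0.2155, 0.1998]
orientation: [179.9, 0.1, -8.6]
force: [0.3, 0.6, -1.7]
gripper_width: 0.0115
grasp_force: 30.0
```

Request:
play_rows(
  motion=[
    [[0, 0, -0.012], [0, 0, 0], 255],
    [[0, 0, -0.012], [0, 0, 0], 255],
    [[0, 0, -0.01], [0, 0, 0], 255],
    [[0, 0, -0.006], [0, 0, 0], 255],
    [[0, 0, -0.004], [0, 0, 0], 255],
    [[0, 0, 0], [0, 0, 0], 255],
  ],
)

```text
time_s: 8.02
ee_pos: [0.5086, 0.2156, 0.1571]
orientation: [180.0, 0.0, -8.6]
force: [-0.3, 0.9, -1.8]
gripper_width: 0.0112
grasp_force: 30.0
```

Run:
```python
from cell import r,cams
import cv2
print(r.sense()["ee_pos"],r.sense()["force"])
p,d=cams.camera("side");cv2.imwrite("pics/s2.png",cv2.resize(p[200:380,230:470,::-1],(720,540)))
```

```text
[0.50861528 0.21563394 0.15713518] [-0.31402864  0.85168273 -1.76336647]
```

View pics/s2.png

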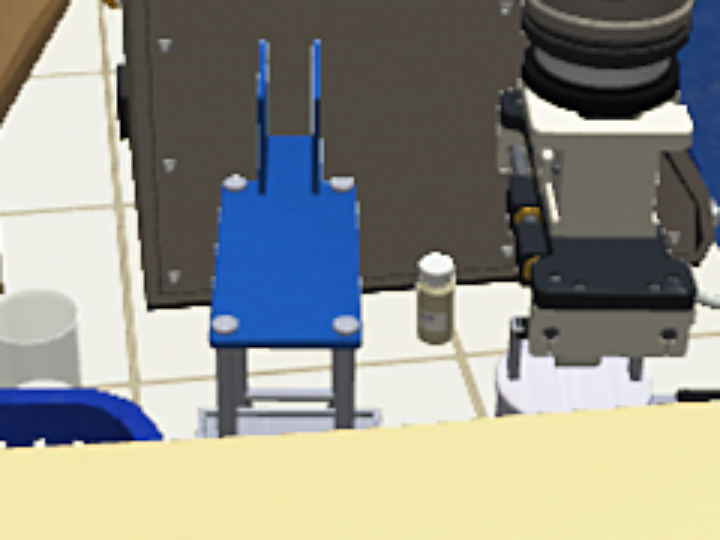

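The crop shows the pot level under the gripper at (575,390), handle to the right (700,397), vial (436,300) and beaker untouched. Lower the last 6 mm.

Request:
play_rows(
  motion=[
    [[0, 0, -0.003], [0, 0, 0], 255],
    [[0, 0, -0.002], [0, 0, 0], 255],
    [[0, 0, -0.001], [0, 0, 0], 255],
    [[0, 0, 0], [0, 0, 0], 255],
  ],
)

```text
time_s: 8.57
ee_pos: [0.5086, 0.2156, 0.1511]
orientation: [180.0, 0.0, -8.6]
force: [-0.8, 0.3, -1.6]
gripper_width: 0.0119
grasp_force: 30.0
```

Request:
play_rows(
  motion=[
    [[0, 0, -0.0007], [0, 0, 0], 255],
    [[0, 0, 0], [0, 0, 0], 255],
    [[0, 0, 0], [0, 0, 0], 255],
  ],
)

```text
time_s: 8.95
ee_pos: [0.5088, 0.2156, 0.1508]
orientation: [-180.0, -0.0, -8.6]
force: [0.7, -0.7, 1.7]
gripper_width: 0.011
grasp_force: 30.0
```

Contact felt; open and rise.

Request:
play_rows(
  motion=[
    [[0, 0, 0], [0, 0, 0], 170],
    [[0, 0, 0], [0, 0, 0], 170],
    [[0, 0, 0], [0, 0, 0], 170],
    [[0, 0, 0], [0, 0, 0], 150],
    [[0, 0, 0.005], [0, 0, 0], 150],
    [[0, 0, 0.02], [0, 0, 0], 150],
    [[0, 0, 0.03], [0, 0, 0], 150],
    [[0, 0, 0.03], [0, 0, 0], 150],
  ],
)

```text
time_s: 9.95
ee_pos: [0.5086, 0.2156, 0.2367]
orientation: [180.0, 0.0, -8.6]
force: [0.7, 0.4, -0.3]
gripper_width: 0.0379
grasp_force: 0.0
```

Request:
play_rows(
  motion=[
    [[-0.02, 0.003, 0], [0, 0, 0], 150],
    [[-0.02, 0.003, 0], [0, 0, 0], 150],
    [[-0.02, 0.003, 0], [0, 0, 0], 150],
    [[-0.02, 0.003, 0], [0, 0, 0], 150],
    [[-0.011, 0.0015, 0], [0, 0, 0], 150],
    [[0, 0, 0], [0, 0, 0], 150],
  ],
)

```text
time_s: 10.7
ee_pos: [0.4174, 0.2293, 0.2359]
orientation: [-180.0, -0.0, -8.5]
force: [0.6, 0.0, 0.5]
gripper_width: 0.0377
grasp_force: 0.0
```

Run:
```python
from h import *
from cell import r
p,d,P,s,M=wcloud(r,"w3");print(s["ee_pos"],s["orientation"],s["gripper_width"])
hsv=cv2.cvtColor(p,cv2.COLOR_RGB2HSV);z=P[...,2];ok=d>0
near=np.linalg.norm(P[...,:2]-[.508,.216],axis=-1)
for n,m in(("strap",(near<.05)&(abs(z-.107)<.007)&(hsv[...,2]<90)),("handle",(near<.14)&(near>.055)&(abs(z-.06)<.008)&(hsv[...,2]<90)),("lid",(near<.06)&(abs(z-.075)<.006))):
    m&=ok;q=P[m]
    if len(q): print(n,len(q),np.median(q,0).round(4),q.min(0).round(4),q.max(0).round(4),cv2.minAreaRect(q[:,:2].astype(np.float32)))
p,d=cams.camera("top");P=cloud("top",d);z=P[...,2]
near=np.linalg.norm(P[...,:2]-[.508,.216],axis=-1)
m=(near<.06)&(abs(z-.075)<.006);q=P[m];print("toplid",len(q),q.min(0),q.max(0)) if len(q) else 0
cv2.imwrite("pics/t3.png",cv2.resize(p[180:420,160:420,::-1],(650,600)))
```

```text
[0.41744781 0.22926599 0.23590959] [-1.79990890e+02 -3.38073300e-02 -8.52944707e+00] 0.03767846420763375
strap 2451 [0.5095 0.2147 0.1061] [0.4769 0.2053 0.1027] [0.5397 0.2251 0.1086] ((0.5083954334259033, 0.2146417200565338), (0.011501590721309185, 0.06289952248334885), 81.06184387207031)
handle 1534 [0.4199 0.2281 0.059 ] [0.3846 0.2175 0.0523] [0.452  0.2396 0.0616] ((0.418218195438385, 0.2284432202577591), (0.013259854167699814, 0.06708492338657379), 81.58671569824219)
lid 10214 [0.5082 0.2178 0.0726] [0.4659 0.1746 0.069 ] [0.5474 0.256  0.0758] ((0.5062448382377625, 0.21525423228740692), (0.08160389959812164, 0.08075615018606186), 79.97840118408203)
toplid 1283 [0.46844145 0.17673808 0.06902093] [0.54858476 0.25784694 0.07852934]
```

View pics/w3.png

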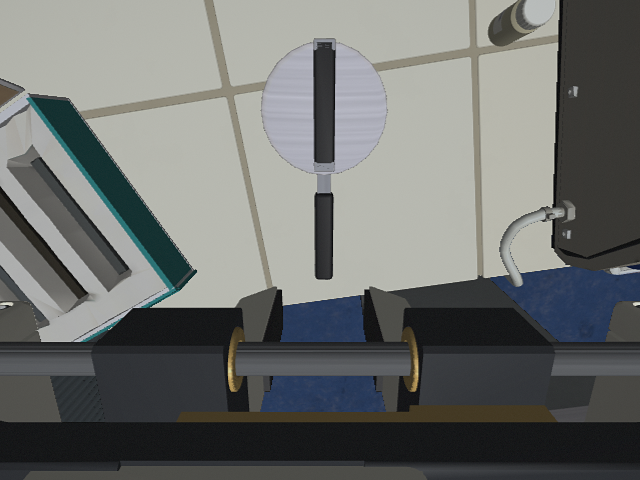

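The wrist view shows the pot upright at (324,105), handle straight at (324,237), in line with the fingers (270/380). Descend onto the handle.

Request:
play_rows(
  motion=[
    [[0.0025, -0.001, -0.02], [0, 0, 0], 150],
    [[0, 0, -0.03], [0, 0, 0], 150],
    [[0, 0, -0.03], [0, 0, 0], 150],
    [[0, 0, -0.027], [0, 0, 0], 150],
    [[0, 0, -0.017], [0, 0, 0], 150],
    [[0, 0, -0.01], [0, 0, 0], 150],
    [[0, 0, -0.003], [0, 0, 0], 150],
    [[0, 0, 0], [0, 0, 0], 150],
  ],
)

```text
time_s: 11.8
ee_pos: [0.4205, 0.2282, 0.0988]
orientation: [-180.0, -0.0, -8.6]
force: [-0.2, -0.3, -0.0]
gripper_width: 0.0377
grasp_force: 0.0
```

Request:
play_rows(
  motion=[
    [[0, 0, 0], [0, 0, 0], 255],
    [[0, 0, 0], [0, 0, 0], 255],
    [[0, 0, 0], [0, 0, 0], 255],
    [[0, 0, 0], [0, 0, 0], 255],
    [[0, 0, 0], [0, 0, 0], 255],
    [[0, 0, 0], [0, 0, 0], 255],
  ],
)

```text
time_s: 12.55
ee_pos: [0.4201, 0.2282, 0.0987]
orientation: [-180.0, -0.0, -8.6]
force: [-1.7, -0.4, 3.4]
gripper_width: 0.0135
grasp_force: 30.0
```

Gripped. Lift 20 mm gently, then check for droop.

Request:
play_rows(
  motion=[
    [[0, 0, 0.002], [0, 0, 0], 255],
    [[0, 0, 0.003], [0, 0, 0], 255],
    [[0, 0, 0.004], [0, 0, 0], 255],
    [[0, 0, 0.004], [0, 0, 0], 255],
    [[0, 0, 0.004], [0, 0, 0], 255],
    [[0, 0, 0.003], [0, 0, 0], 255],
    [[0, 0, 0], [0, 0, 0], 255],
    [[0, 0, 0], [0, 0, 0], 255],
  ],
)

```text
time_s: 13.55
ee_pos: [0.4201, 0.2281, 0.1185]
orientation: [180.0, 0.0, -8.6]
force: [0.3, -0.6, -1.2]
gripper_width: 0.014
grasp_force: 30.0
```

```bash
cat > lid.py <<'E'
from h import *
from cell import r
p,d,P,s,M=wcloud(r,"w4");print(s["ee_pos"],s["force"],s["ft_torque"])
c=np.array(s["ee_pos"])[:2]+.09*np.array([.989,-.15])
hsv=cv2.cvtColor(p,cv2.COLOR_RGB2HSV);z=P[...,2];near=np.linalg.norm(P[...,:2]-c,axis=-1)
m=(d>0)&(near<.04)&(z>.075)&(z<.108)&(hsv[...,2]>110);q=P[m]
z0=np.median(q[:,2]);q=q[abs(q[:,2]-z0)<.012]
A=np.c_[q[:,:2]-c,np.ones(len(q))];k=np.linalg.lstsq(A,q[:,2],rcond=None)[0]
print("lid n",len(q),"slope x,y deg",np.degrees(np.arctan(k[:2])),"z at axis",k[2])
p,d=cams.camera("side");cv2.imwrite("pics/s4.png",cv2.resize(p[220:380,260:480,::-1],(770,560)))
E
python3 lid.py
```

```text
[0.42005596 0.22812082 0.11847858] [ 0.3088857  -0.61405393 -1.23467354] [-0.00057527  0.31015086  0.01950017]
lid n 37635 slope x,y deg [-0.47531918  0.04635009] z at axis 0.09170878292547979
```

Run:
```python
from h import *
p,d=cams.camera("top");P=cloud("top",d);hsv=cv2.cvtColor(p,cv2.COLOR_RGB2HSV);z=P[...,2]
blue=(hsv[...,0]>100)&(hsv[...,0]<125)&(hsv[...,1]>130)
near=np.linalg.norm(P[...,:2]-[.657,.194],axis=-1)<.1
m=near&(abs(z-.157)<.008);q=P[m];c,w,a=cv2.minAreaRect(q[:,:2].astype(np.float32));print("deck all",len(q),c,w,a,np.median(z[m]))
m=near&(abs(z-.157)<.008)&~blue&(hsv[...,1]<90)
n,l,st,ce=cv2.connectedComponentsWithStats(m.astype(np.uint8))
X=np.array([.989,-.149]);Y=np.array([.149,.989])
for i in range(1,n):
    if st[i,4]>8:
        g=ray("top",*ce[i],.156)[:2]-[.657,.194];print("cap",st[i,4],ce[i],(g@X).round(4),(g@Y).round(4))
cv2.imwrite("pics/t4.png",cv2.resize(p[180:330,190:390,::-1],(800,600)))
```

```text
deck all 3594 (0.655809760093689, 0.18050724267959595) (0.17239348590373993, 0.07427345961332321) 81.49822998046875 0.15545285995944952
cap 74 [231.5        214.51351351] 0.0271 0.066
cap 43 [306.65116279 223.69767442] 0.0325 -0.0648
cap 66 [225.53030303 244.37878788] -0.0257 0.0662
cap 49 [300.36734694 258.18367347] -0.0283 -0.0642
```

View pics/t4.png

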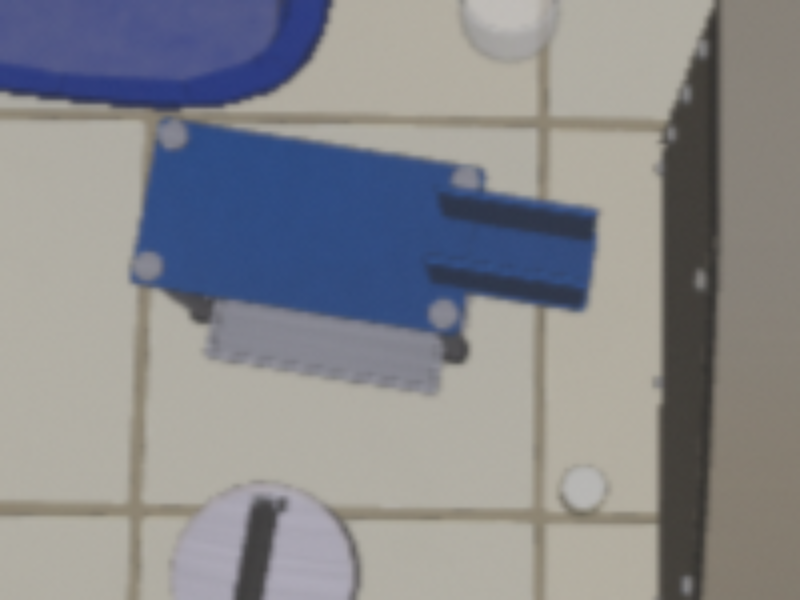

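Top crop: deck with four caps at (172,133), (466,180), (147,265), (443,314), tray front sticking out below, vial (583,488) and beaker (508,15) unmoved. The stand origin is about (0.658,0.1945).

View pics/s4.png

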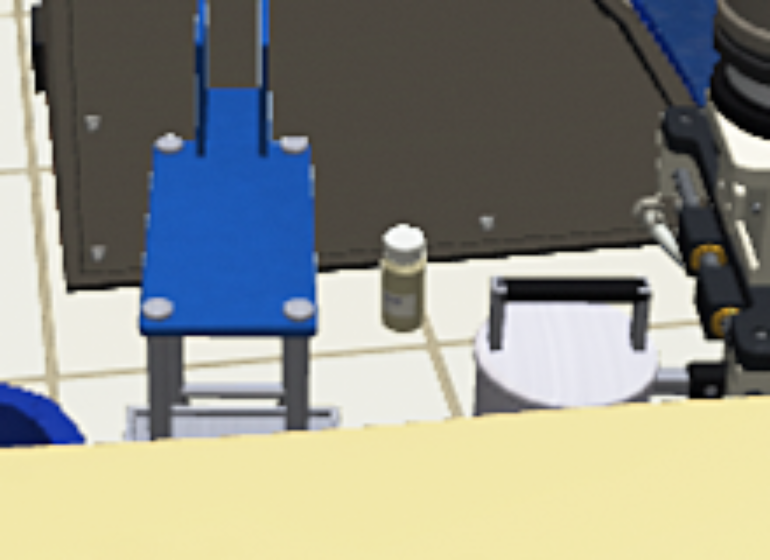

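Pot hangs level (strap 500–650 px, row 288); camera bracket is high and within about 50 mm of the tool axis, so it clears the deck. Move in.

Request:
play_rows(
  motion=[
    [[0.006, -0.001, 0], [0, 0, 0], 255],
    [[0.012, -0.0017, 0], [0, 0, 0], 255],
    [[0.016, -0.0022, 0], [0, 0, 0], 255],
    [[0.016, -0.0022, 0], [0, 0, 0], 255],
    [[0.016, -0.0022, 0], [0, 0, 0], 255],
    [[0.016, -0.0022, 0], [0, 0, 0], 255],
    [[0.012, -0.0017, 0], [0, 0, 0], 255],
    [[0.006, -0.001, 0], [0, 0, 0], 255],
  ],
)

```text
time_s: 14.7
ee_pos: [0.5211, 0.2136, 0.1184]
orientation: [180.0, -0.0, -8.6]
force: [0.0, 0.4, -1.1]
gripper_width: 0.0139
grasp_force: 30.0
```

Request:
play_rows(
  motion=[
    [[0.007, -0.001, 0], [0, 0, 0], 255],
    [[0.009, -0.0013, 0], [0, 0, 0], 255],
    [[0.009, -0.0013, 0], [0, 0, 0], 255],
    [[0.009, -0.0013, 0], [0, 0, 0], 255],
    [[0.008, -0.001, 0], [0, 0, 0], 255],
    [[0.005, -0.0007, 0], [0, 0, 0], 255],
    [[0.0025, -0.0002, 0], [0, 0, 0], 255],
    [[0, 0, 0], [0, 0, 0], 255],
  ],
)

```text
time_s: 15.7
ee_pos: [0.5696, 0.2071, 0.1185]
orientation: [180.0, 0.0, -8.6]
force: [0.3, 0.2, -1.5]
gripper_width: 0.014
grasp_force: 30.0
```

Request:
play_rows(
  motion=[
    [[0, 0, -0.004], [0, 0, 0], 255],
    [[0, 0, -0.004], [0, 0, 0], 255],
    [[0, 0, -0.004], [0, 0, 0], 255],
    [[0, 0, -0.002], [0, 0, 0], 255],
    [[0, 0, -0.001], [0, 0, 0], 255],
    [[0, 0, -0.001], [0, 0, 0], 255],
    [[0, 0, 0], [0, 0, 0], 255],
  ],
)

```text
time_s: 16.58
ee_pos: [0.5697, 0.2071, 0.1026]
orientation: [180.0, -0.0, -8.6]
force: [0.1, -0.5, -1.6]
gripper_width: 0.0139
grasp_force: 30.0
```

Request:
play_rows(
  motion=[
    [[0, 0, -0.0008], [0, 0, 0], 255],
    [[0, 0, 0], [0, 0, 0], 255],
    [[0, 0, 0], [0, 0, 0], 255],
  ],
)

```text
time_s: 16.95
ee_pos: [0.5697, 0.2072, 0.1019]
orientation: [-180.0, -0.0, -8.6]
force: [-1.0, -0.1, -0.3]
gripper_width: 0.0135
grasp_force: 30.0
```

Request:
play_rows(
  motion=[
    [[0, 0, -0.0006], [0, 0, 0], 255],
    [[0, 0, 0], [0, 0, 0], 255],
    [[0, 0, 0], [0, 0, 0], 255],
  ],
)

```text
time_s: 17.32
ee_pos: [0.5695, 0.2072, 0.1016]
orientation: [-180.0, 0.0, -8.6]
force: [-3.6, 0.2, 5.7]
gripper_width: 0.0135
grasp_force: 30.0
```

Request:
play_rows(
  motion=[
    [[0, 0, 0], [0, 0, 0], 170],
    [[0, 0, 0], [0, 0, 0], 160],
    [[0, 0, 0], [0, 0, 0], 150],
    [[0, 0, 0], [0, 0, 0], 150],
    [[0, 0, 0.005], [0, 0, 0], 150],
    [[0, 0, 0.015], [0, 0, 0], 150],
    [[0, 0, 0.025], [0, 0, 0], 150],
    [[-0.005, 0, 0.03], [0, 0, 0], 150],
  ],
)

```text
time_s: 18.32
ee_pos: [0.5648, 0.2071, 0.1777]
orientation: [-180.0, -0.0, -8.6]
force: [-0.5, 0.7, -0.3]
gripper_width: 0.0375
grasp_force: 0.0
```

Request:
play_rows(
  motion=[
    [[-0.02, 0.003, 0.02], [0, 0, 0], 150],
    [[-0.03, 0.004, 0.02], [0, 0, 0], 150],
    [[-0.03, 0.004, 0.02], [0, 0, 0], 150],
    [[-0.03, 0.004, 0.01], [0, 0, 0], 150],
    [[-0.02, 0.003, 0], [0, 0, 0], 150],
    [[0, 0, 0], [0, 0, 0], 150],
  ],
)

```text
time_s: 19.08
ee_pos: [0.4339, 0.2254, 0.2475]
orientation: [-180.0, -0.1, -8.5]
force: [0.9, -0.3, 0.4]
gripper_width: 0.0376
grasp_force: 0.0
```

Run:
```python
from h import *
from cell import r
p,d,P,s,M=wcloud(r,"w5");print(s["ee_pos"])
hsv=cv2.cvtColor(p,cv2.COLOR_RGB2HSV);z=P[...,2];O=np.array([.658,.1945])
L=P[...,:2]-O;X=np.array([.9887,-.150]);lx=L@X;ly=L@np.array([.150,.9887])
m=(d>0)&(lx<-.055)&(lx>-.14)&(abs(ly)<.03)&(abs(z-.062)<.01)&(hsv[...,2]<90)
print("handle",m.sum(),np.median(z[m]),[np.round([a[m].min(),a[m].max(),np.median(a[m])],4).tolist() for a in(lx,ly)],"slope",np.polyfit(lx[m],z[m],1),np.polyfit(lx[m],ly[m],1))
p,d=cams.camera("top");P=cloud("top",d);cv2.imwrite("pics/t5.png",cv2.resize(p[180:330,190:390,::-1],(800,600)))
```

```text
[0.43390619 0.22541349 0.24752601]
handle 2002 0.06183338615155125 [[-0.126, -0.0665, -0.0948], [-0.0078, 0.0062, -0.001]] slope [0.00333367 0.06206399] [-0.00658118 -0.0015039 ]
```

View pics/w5.png

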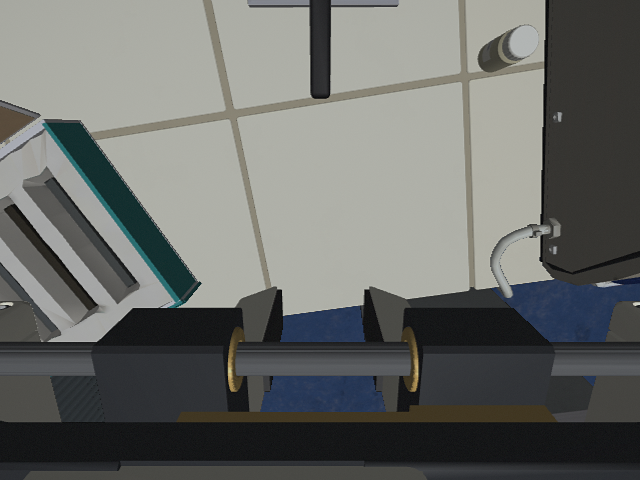

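View pics/t5.png

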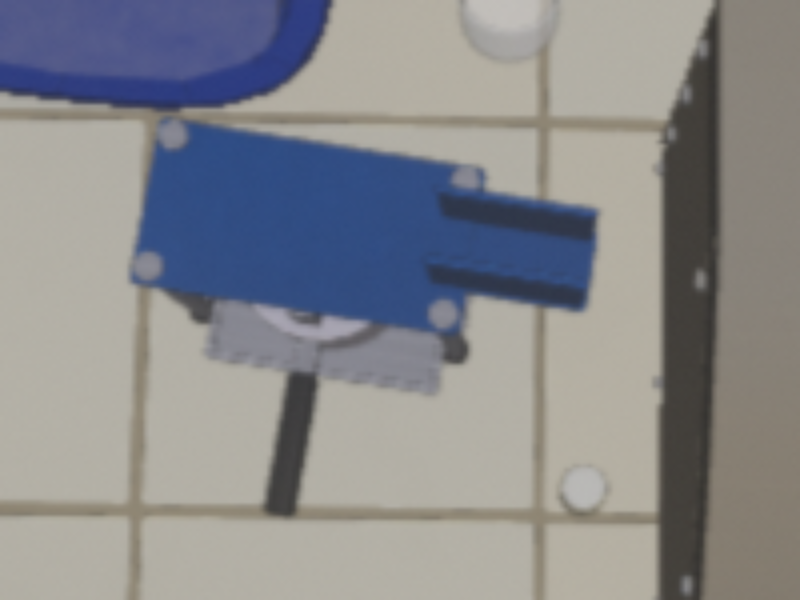

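Wrist and top views show the pot inside the tray, level, with its handle straight out at the front (wrist view (320,50), top crop (290,445)). It is within about 2 mm of centre, and the vial and beaker have not moved. The gripper is clear.

```bash
python3 -c "
from cell import sign_off
print(sign_off())"
```

```text
the job is handed in; nothing more can be done
None
```

The pot was lifted off the deck by its strap, set down and released on the worktop, then moved by its side handle into the drip tray, where it stands flat within about 2 mm of the centre, handle out at the open front, vial and beaker unmoved; I handed the job in at about 19 s.

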